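Tip the large rack stop up onto its foot

TASK

Of the two aluminium angle stops lying on the seed-lab bench, take the larger one: it has been left lying on its long leg. Tip it up over its corner, on the spot and with the corner kept down on the bench rather than lifted away, so that it stands on its short leg with the long leg upright, ready for the tube racks to be pushed up against it. Let go of it, and leave the small stop, the tube rack and the seed jar as they are.

Things in the scene. Friction and masses are not known exactly. Their poses are not given: they have to be found in the camera images.
- large_stop: Larger loose aluminium L stop, 6 mm plate, 50 mm wide, about 160 g; long leg 110 mm, short 85 mm (outside). Origin: middle of the outer corner edge. x along the long leg, z along the short leg, y along the edge. Starts on the long leg: x level, z up, origin z = 0. Standing: x up, foot to the old -x side. Pushed high on the short leg towards -x it tips; past 60 deg it falls over itself.
- small_stop: A smaller angle stop of the same shape and material, to be left alone: long leg 70 mm, short leg 50 mm, 36 mm wide, 6 mm plate; lying on its long leg. Origin and axes as for the large one (outer corner edge, mid-width; x along the long leg, z along the short leg).
- tube_rack: White plastic test-tube rack, 200 mm (x) by 104 mm (y) by 64 mm high, some glass tubes in it reaching 119 mm above the bench; stands at the left edge of the work area. Origin at the centre of its underside. To be left alone.
- seed_jar: Glass jar with a lid and some seed in it, 68 mm diameter, 96 mm high, standing at the right edge of the work area. Origin at the centre of its underside. To be left alone.
There are look-alikes about, which are no part of the job. Leave any blue or orange look-alike of the large_stop alone.

How it is judged:
At the end, for the whole second after the job is handed in: The large stop stands at rest on its short leg, long leg upright within 10 degrees, corner on the bench (under 12 mm) and within 25 mm of where it was; small stop, rack and jar within 30 mm of their starting places and not tipped (under 11 degrees) (angle between large_stop's own x axis and vertical below 0.17 rad and height (world z) of large_stop below 0.012 m and distance of large_stop from where it was at the start of the episode below 0.025 m and linear speed of large_stop below 0.02 m/s and distance of each of small_stop, tube_rack, seed_jar from where it was at the start of the episode below 0.03 m and angle between each of small_stop, tube_rack, seed_jar's own z axis and vertical below 0.2 rad); the robot touches nothing.
It fails at once if the large stop's corner is lifted more than 30 mm off the bench (carried instead of tipped) (height (world z) of large_stop above 0.03 m).
It fails at once if the small stop is pushed more than 30 mm or tipped (distance of small_stop from where it was at the start of the episode above 0.03 m or angle between small_stop's own z axis and vertical above 0.5 rad).
It fails at once if the tube rack is pushed more than 30 mm or tipped (distance of tube_rack from where it was at the start of the episode above 0.03 m or angle between tube_rack's own z axis and vertical above 0.3 rad).
It fails at once if the seed jar is pushed more than 30 mm or tipped (distance of seed_jar from where it was at the start of the episode above 0.03 m or angle between seed_jar's own z axis and vertical above 0.3 rad).
It also fails if it takes over 32 s, if anything falls off the work surface, if the arm or the gripper's body presses on something with over 40 N, if the wrist force passes 120 N, or if a joint passes its speed limit or range.

ROBOT

A 6-joint arm with a two-finger parallel gripper is mounted at the origin on the work surface. World frame = base frame: x ahead of the robot, y to its left, z up, the work surface at z = 0. Lengths are in m, angles in rad, forces in N, time in s.
With the tool pointing down it reaches from about 0.275 to 0.75 m from the base axis. Payload 10.2 kg.
Tool frame: the origin (TCP) lies at the centre of the arm's flange, where the gripper is bolted on; the fingertips stand 166 mm ahead of it and the grasp point (between the pads) lies 147 mm ahead of it; z points along the fingers, y is the line along which they close (so a half turn about z gives the same grasp; the last joint's range is limited). The gripper opens to 88 mm and grips with 3 to 60 N. Pads are 18 mm wide; open, the fingers measure 123 mm over their backs; the gripper's body (75 mm by 187 mm) begins 45 mm behind the grasp point.
Start: joints at [-1.542, 0.313, 1.498, -0, 1.331, -0.223], TCP at [0.131, -0.508, 0.405] pointing down, gripper open.
Joint ranges: [-2.94, 2.94], [-0.97, 2.17], [0.19, 2.56], [-1.23, 4.37], [0.02, 3.11], [-2.88, 2.88]. Speed limits (rad/s): [2.39, 2.39, 3.01, 3.14, 3.14, 3.14].

INTERFACE

Orientations are given as a unit quaternion [w, x, y, z].
In Python, from plant import ctrl, eoat, solver, grab_frame gives the robot as it stands. The module is installed in compiled form; this text tells all that it offers. Calls block until the motion is done:
- ctrl.move_ptp(position, orientation): joint-space move of the TCP to a pose.
- ctrl.move_linear(position, attitude=None, velocity=0.15, max_force=None): straight line of the TCP; attitude=None keeps the orientation; velocity is the mean speed in m/s. With max_force (N) it stops when the force on the tool has changed by that much, and returns True; else False.
- ctrl.move_j(angles): joint-space move.
- eoat.set_gripper(opening, newtons=None): finger opening in m; newtons is the grip in N (None keeps the last); returns when the fingers have stopped.
- ctrl.dwell(seconds).
- solver.inverse_kinematics(position, orientation): joint angles nearest the present ones, or None.
- ctrl.observe(): the state.
- grab_frame(name): name is "scene" or "top" or "wrist"; returns a dict with "img" (384x512x3 uint8, red, green, blue), "fx", "fy", "cx", "cy" (pixels), "origin" and "rotation" of the camera in the world. Camera axes: x right, y down, z forward; pixel columns grow to the right and rows downward; lengths in m; the calibration is good to about 2 mm. The wrist camera is an equidistant fisheye: a pixel r from the principal point sees the ray r / f radians off the axis. A picture is of the moment at which its call begins. There is no depth.
A pose or a line that the arm cannot do raises ctrl.MotionError and nothing moves.
- ctrl.hand_in(): hands the job in; it is judged then, once.
The state is a dict: "time": time; "joint_positions": joint angles; "qd": joint speeds; "joint_efforts": joint torques, N m; "ee_pos": TCP position; "orientation": TCP orientation; "contact_force": force on the tool from outside, world axes, zero at the start; "moment": the same for the moment, N m; "grip_width": finger opening in m; "grip_force": force on a finger pad.
Only numpy, scipy, OpenCV 4.12 (cv2) and the standard library are available. Lean on these libraries where they do the work, as an engineer would, in place of code of your own. Each camera call takes 0.05 s, during which the arm holds its last target. There are 200 camera calls.

## Working session

There is one attempt and no reset: what is moved stays moved. The work goes in short steps, each a Python script; the robot and the scene stay as the last script left them, time stands still between calls to the robot, and variables do not carry over. Pictures are saved under pics/ and viewed, at most 10 in all, crops included, and the job is handed in when it is done.

```bash
mkdir -p pics
python3 - <<'E'
from plant import ctrl, grab_frame
import cv2,numpy as np
for n in("top","scene"):
    f=grab_frame(n); cv2.imwrite(f"pics/{n}0.png",cv2.resize(f["img"][:,:,::-1],(800,600),interpolation=cv2.INTER_CUBIC)); np.save(f"pics/{n}0.npy",f["img"])
    print(n,{k:(np.round(v,4).tolist()) for k,v in f.items() if k!="img"})
print(ctrl.observe()["time"],ctrl.observe()["orientation"])
E
```

```text
top {'fx': 398.1384, 'fy': 398.1384, 'cx': 254.7727, 'cy': 191.3092, 'origin': [0.4534, -0.0064, 1.4631], 'rotation': [-0.0288, 0.715, -0.6979, 0.0283]}
scene {'fx': 404.8275, 'fy': 404.8275, 'cx': 254.6118, 'cy': 195.2076, 'origin': [1.5539, 0.2142, 0.6926], 'rotation': [-0.3068, 0.5534, 0.6797, -0.3711]}
0.1 [-5.47555197e-04  9.92086520e-01  1.25554907e-01  4.60690056e-05]
```

View pics/top0.png

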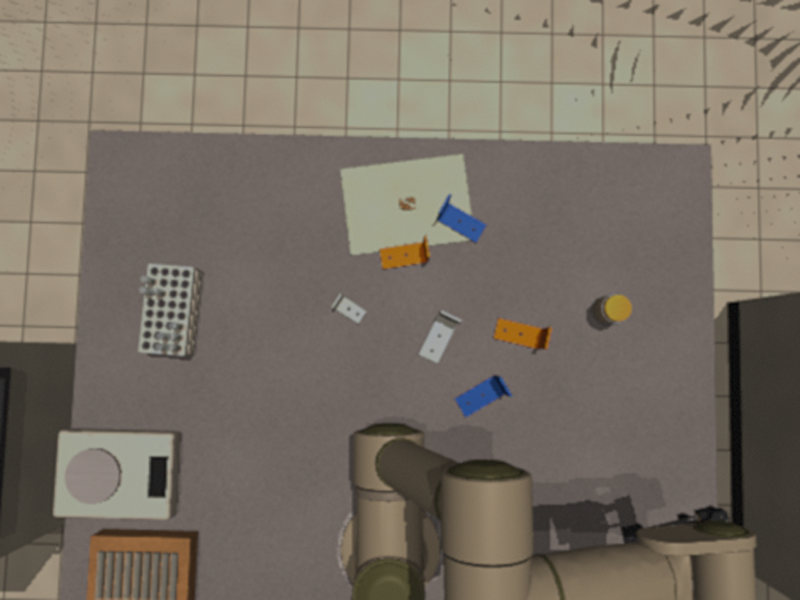

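View pics/scene0.png

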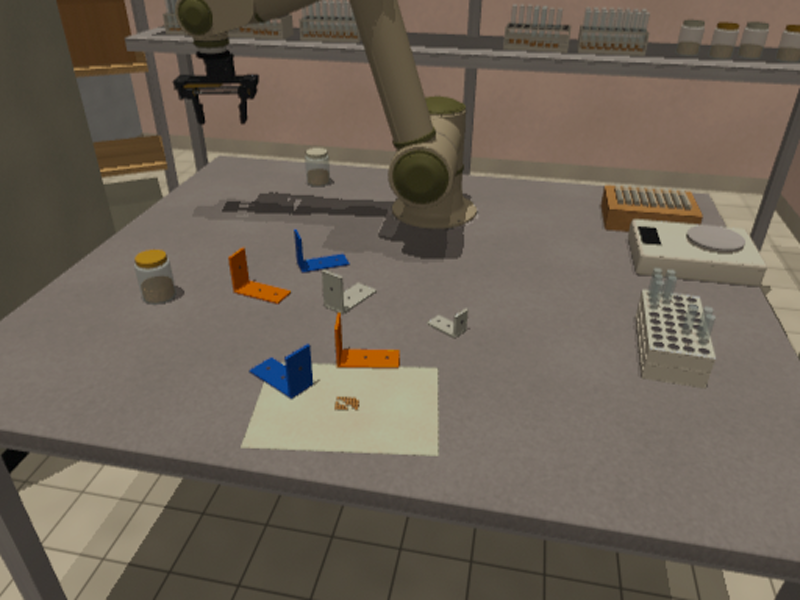

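The top view shows the large grey stop at about (438,337), with its corner end at (447,318) away from the robot. The long leg points down-left towards the robot. The small stop is at (350,308). I'll measure the large stop's long-leg face and check reach for a gripped arc.

```bash
cat > h.py <<'E'
import numpy as np, cv2
from scipy.spatial.transform import Rotation as R
def ray(f,px,z):
    r=np.array(f["rotation"]); r=R.from_quat(r,scalar_first=True) if r.size==4 else R.from_matrix(r)
    d=r.apply([(px[0]-f["cx"])/f["fx"],(px[1]-f["cy"])/f["fy"],1.]); o=np.array(f["origin"])
    return o+d*(z-o[2])/d[2]
E
python3 - <<'E'
from h import *
from plant import ctrl, grab_frame, solver
f=grab_frame("top"); im=f["img"]
hsv=cv2.cvtColor(im,cv2.COLOR_RGB2HSV)
x0,y0,x1,y1=255,190,305,240
c=im[y0:y1,x0:x1]; cv2.imwrite("pics/crop0.png",cv2.resize(c[:,:,::-1],None,fx=11,fy=11,interpolation=cv2.INTER_NEAREST))
for th in(135,150,165):
    m=((hsv[...,2]>th)&(hsv[...,1]<45)).astype(np.uint8); m2=np.zeros_like(m); m2[y0:y1,x0:x1]=m[y0:y1,x0:x1]
    for k in cv2.findContours(m2,cv2.RETR_EXTERNAL,cv2.CHAIN_APPROX_NONE)[0]:
        if len(k)<8: continue
        b=cv2.boxPoints(cv2.minAreaRect(k)); print(th,len(k),b.round(1).tolist(),[ray(f,p,.006)[:2].round(4).tolist() for p in b])
E
```

```text
135 63 [[267.79998779296875, 226.39999389648438], [278.6000061035156, 204.8000030517578], [290.20001220703125, 210.60000610351562], [279.3999938964844, 232.1999969482422]] [[0.4441, -0.0546], [0.5239, -0.0924], [0.5037, -0.1352], [0.4241, -0.0973]]
135 23 [[282.6000061035156, 199.89999389648438], [283.0, 199.0], [294.3999938964844, 204.10000610351562], [294.0, 205.0]] [[0.5421, -0.1067], [0.5455, -0.1081], [0.5279, -0.1503], [0.5245, -0.1488]]
150 60 [[268.3999938964844, 226.1999969482422], [278.79998779296875, 205.39999389648438], [289.6000061035156, 210.8000030517578], [279.20001220703125, 231.60000610351562]] [[0.4449, -0.0567], [0.5217, -0.0932], [0.5029, -0.1331], [0.4263, -0.0965]]
165 34 [[269.6000061035156, 225.8000030517578], [272.70001220703125, 218.89999389648438], [282.3999938964844, 223.1999969482422], [279.29998779296875, 230.10000610351562]] [[0.4464, -0.0612], [0.4719, -0.072], [0.4572, -0.1075], [0.4316, -0.0967]]
165 10 [[280.8999938964844, 220.3000030517578], [282.0, 217.0], [285.0, 218.0], [283.8999938964844, 221.3000030517578]] [[0.4675, -0.1019], [0.4796, -0.1057], [0.4762, -0.1167], [0.4641, -0.1129]]
165 49 [[274.0, 217.0], [279.20001220703125, 206.60000610351562], [288.0, 211.0], [282.79998779296875, 221.39999389648438]] [[0.4789, -0.0765], [0.5173, -0.0947], [0.502, -0.1272], [0.4636, -0.1089]]
```

View pics/crop0.png

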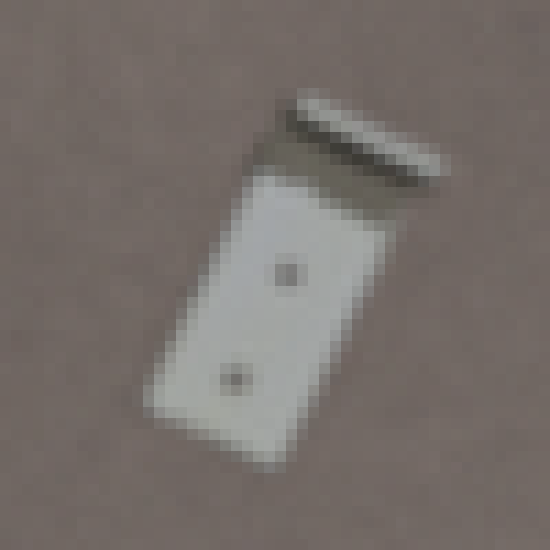

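The crop shows the long-leg face with its far end at about (215,440) and the short leg's top edge at about (370,135). The two rays agree to 2 mm: corner at about (0.533, −0.122), tipping azimuth about −25°. Next I'll check the IK along the arc and go to the pre-grasp pose.

```bash
cat >> h.py <<'E'
az=np.radians(-25); u=np.array([np.cos(az),np.sin(az),0]); Z=np.array([0,0,1.])
C=np.array([.532,-.1227,0])
def pose(th,a=40,sg=1,s=.066,t=-.003,back=0,C=C,lift=0):
    th=np.radians(th); b=np.radians(a)+th
    tip=C+u*(s*np.sin(th)-t*np.cos(th))+Z*(s*np.cos(th)+t*np.sin(th)+lift)
    z=np.cos(b)*u-np.sin(b)*Z; y=sg*np.cross(Z,u); x=np.cross(y,z)
    q=R.from_matrix(np.c_[x,y,z]).as_quat(scalar_first=True)
    return tip-z*(.166+back),q
E
python3 - <<'E'
from h import *
from plant import ctrl, grab_frame, solver
for a in(30,40,50):
  for sg in(1,-1):
    print(a,sg,[None if (j:=solver.inverse_kinematics(*pose(th,a,sg,back=b))) is None else np.round(j,2).tolist() for th,b in((0,.1),(0,0),(40,0),(80,0),(80,.08))])
E
```

```text
30 1 [[-0.45, 0.28, 2.48, 3.13, 0.66, 1.58], [-0.44, 0.54, 2.26, 3.13, 0.71, 1.58], [-0.44, 0.54, 1.77, 0.0, 0.48, -1.58], [-0.44, 0.93, 1.13, -0.0, 1.43, -1.57], [-0.44, 0.9, 0.98, -0.0, 1.61, -1.57]]
30 -1 [[-0.45, 0.28, 2.48, 3.13, 0.66, -1.56], [-0.44, 0.54, 2.26, 3.13, 0.71, -1.57], [-0.44, 0.54, 1.77, 0.0, 0.48, 1.56], [-0.44, 0.93, 1.13, -0.0, 1.43, 1.57], [-0.44, 0.9, 0.98, -0.0, 1.61, 1.57]]
40 1 [[-0.45, 0.16, 2.36, 3.11, 0.25, 1.59], [-0.44, 0.46, 2.19, 3.13, 0.39, 1.58], [-0.44, 0.59, 1.64, 0.0, 0.74, -1.58], [-0.44, 1.04, 0.96, -0.0, 1.66, -1.57], [-0.44, 1.06, 0.73, -0.0, 1.88, -1.57]]
40 -1 [[-0.45, 0.16, 2.36, 3.11, 0.25, -1.55], [-0.44, 0.46, 2.19, 3.13, 0.39, -1.56], [-0.44, 0.59, 1.64, 0.0, 0.74, 1.56], [-0.44, 1.04, 0.96, -0.0, 1.66, 1.57], [-0.44, 1.06, 0.73, -0.0, 1.88, 1.57]]
50 1 [[-0.44, 0.12, 2.22, 0.05, 0.1, -1.63], [-0.44, 0.42, 2.11, 3.08, 0.08, 1.62], [-0.44, 0.66, 1.5, -0.0, 0.99, -1.58], [-0.44, 1.16, 0.78, -0.0, 1.9, -1.57], [-0.44, 1.26, 0.41, -0.0, 2.18, -1.57]]
50 -1 [[-0.44, 0.12, 2.22, 0.05, 0.1, 1.51], [-0.44, 0.42, 2.11, 3.08, 0.08, -1.52], [-0.44, 0.66, 1.5, -0.0, 0.99, 1.57], [-0.44, 1.16, 0.78, -0.0, 1.9, 1.57], [-0.44, 1.26, 0.41, -0.0, 2.18, 1.57]]
```

A 40° start tilt crosses the wrist singularity. A 60–65° start tilt should stay on one branch, so I'll check that and move.

Run:
```python
from h import *
from plant import ctrl, grab_frame, solver, eoat
for a in(60,66):
    print(a,[None if (j:=solver.inverse_kinematics(*pose(th,a,1,t=-.001,back=b))) is None else np.round(j,2).tolist() for th,b in((0,.09),(0,0),(40,0),(76,0),(76,.08))])
ctrl.move_ptp(*pose(0,62,1,t=-.001,back=.09))
o=ctrl.observe(); print(o["time"],o["grip_width"],np.round(o["joint_positions"],2))
f=grab_frame("wrist"); cv2.imwrite("pics/w1.png",f["img"][:,:,::-1])
```

```text
60 [[-0.44, 0.17, 2.06, 0.01, 0.39, -1.59], [-0.44, 0.41, 2.0, 0.02, 0.2, -1.59], [-0.44, 0.74, 1.36, -0.0, 1.22, -1.57], [-0.44, 1.22, 0.68, -0.0, 2.05, -1.57], None]
66 [[-0.44, 0.21, 1.96, 0.01, 0.55, -1.58], [-0.44, 0.42, 1.93, 0.01, 0.37, -1.58], [-0.44, 0.79, 1.27, -0.0, 1.36, -1.57], [-0.44, 1.3, 0.56, -0.0, 2.19, -1.57], None]
2.1333 0.08862128880951058 [-0.44  0.18  2.03  0.01  0.44 -1.58]
```

View pics/w1.png

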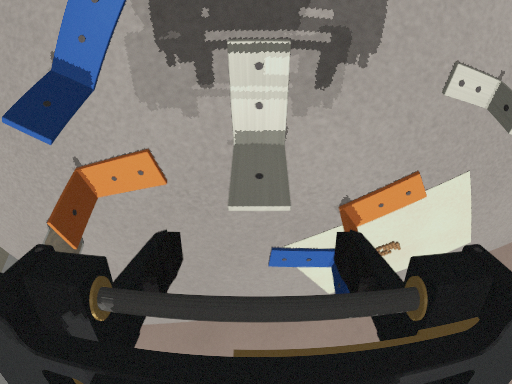

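The stop is centred between the fingers (column 259) and square to them. I'll check depth from this view, then grip lightly.

Run:
```python
from h import *
from plant import ctrl, grab_frame, solver, eoat
f=grab_frame("wrist"); r=R.from_quat(f["rotation"],scalar_first=True)
for px,z in(((260,207.5),.085),((230,208),.085),((290,208),.085),((260,41),.006)):
    v=np.array([(px[0]-f["cx"])/f["fx"],(px[1]-f["cy"])/f["fy"]]); t=np.hypot(*v)
    d=r.apply([*(v/t*np.sin(t)),np.cos(t)]); p=f["origin"]+d*(z-f["origin"][2])/d[2]
    print(px,p.round(4),"along u from C",np.dot(p-C,u).round(4),"lat",np.dot(p-C,np.cross(Z,u)).round(4))
for th,l in((76,0),(76,.05),(76,.1),(72,.1),(60,.1)):
    j=solver.inverse_kinematics(*pose(th,62,1,t=-.001,lift=l)); print(th,l,j is not None and np.round(j,2))
```

```text
(260, 207.5) [ 0.5296 -0.1214  0.085 ] along u from C -0.0027 lat 0.0002
(230, 208) [ 0.5202 -0.1432  0.085 ] along u from C -0.002 lat -0.0236
(290, 208) [ 0.5403 -0.1001  0.085 ] along u from C -0.002 lat 0.024
(260, 41) [ 0.434  -0.0768  0.006 ] along u from C -0.1082 lat 0.0002
76 0 [-0.44  1.25  0.64 -0.    2.09 -1.57]
76 0.05 [-0.44  1.18  0.64 -0.    2.16 -1.57]
76 0.1 [-0.44  1.13  0.61 -0.    2.24 -1.58]
72 0.1 [-0.44  1.07  0.69 -0.    2.15 -1.57]
60 0.1 [-0.44  0.9   0.9  -0.    1.89 -1.57]
```

The pose matches: plate middle at −2.7 mm against −3 expected, long-leg end at −108 mm against −110, lateral offset zero. Now to grip and tip, stopping if the wrist force runs high.

Run:
```python
from h import *
from plant import ctrl, grab_frame, solver, eoat
P=lambda th,l=0: pose(th,62,1,t=-.001,lift=l)
print("hit",ctrl.move_linear(*P(0),velocity=.08,max_force=15))
eoat.set_gripper(.045,15)
o=ctrl.observe(); print(o["time"],o["grip_width"],o["grip_force"])
for i,th in enumerate((10,20,30,40,50,60,70,76)):
    h=ctrl.move_linear(*P(th,.001),velocity=.03,max_force=25)
    o=ctrl.observe(); print(th,h,round(o["time"],2),np.round(o["contact_force"],1),round(o["grip_width"],4))
    if h: break
f=grab_frame("scene"); cv2.imwrite("pics/s2.png",cv2.resize(f["img"][110:270,150:360,::-1],None,fx=3.5,fy=3.5,interpolation=cv2.INTER_CUBIC))
```

```text
hit False
4.1667 0.04990257829639894 14.997868593782187
10 False 5.64 [ 0.3  0.1 -1.9] 0.0496
20 False 7.11 [-0.3 -0.1 -1.7] 0.0496
30 False 8.57 [-0.4  0.3 -1.8] 0.0502
40 False 10.04 [ 0.6 -1.1  0.2] 0.0497
50 False 11.51 [ 1.3 -0.8  1.6] 0.0497
60 False 12.97 [ 0.5 -0.1 -0.4] 0.0499
70 False 14.44 [-0.6 -0.  -0.8] 0.0499
76 False 15.38 [-0.2  0.2 -0.1] 0.0496
```

View pics/s2.png

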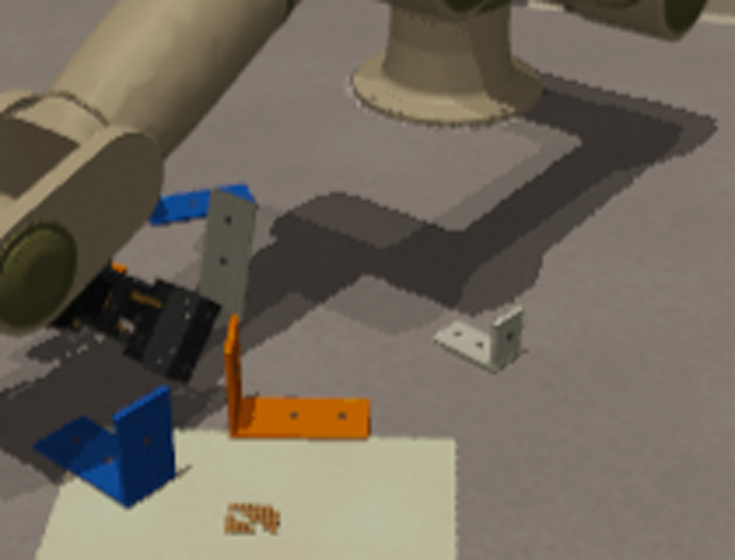

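The stop is tipped to about 76°, with its corner on the bench and the arm among the look-alikes but with no contact force. Next I'll release it, lift straight up and check.

Run:
```python
from h import *
from plant import ctrl, grab_frame, solver, eoat
P=lambda th,l=0: pose(th,62,1,t=-.001,lift=l)
eoat.set_gripper(.080); ctrl.dwell(.5)
print(ctrl.move_linear(*P(76,.1),velocity=.08,max_force=10))
ctrl.move_ptp(P(60,.2)[0]-.15*u+[0,0,.05],P(40)[1])
o=ctrl.observe(); print(o["time"],np.round(o["contact_force"],2))
f=grab_frame("scene"); cv2.imwrite("pics/s3.png",cv2.resize(f["img"][110:270,150:360,::-1],None,fx=3.5,fy=3.5,interpolation=cv2.INTER_CUBIC))
f=grab_frame("wrist"); cv2.imwrite("pics/w3.png",f["img"][:,:,::-1])
```

```text
False
18.8667 [ 0.82 -0.59  0.32]
```

View pics/s3.png

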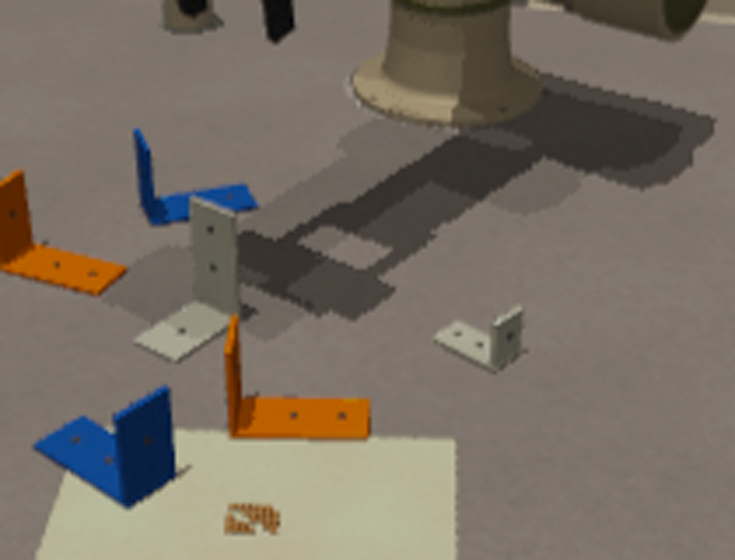

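View pics/w3.png

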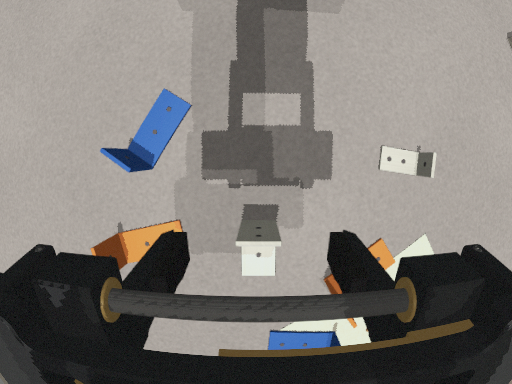

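The stop stands upright with its foot flat on the bench, and the wrist view shows the foot end at about (259,276). A quick position check, then hand in if it is within tolerance.

Run:
```python
from h import *
from plant import ctrl, grab_frame
f=grab_frame("wrist"); r=R.from_quat(f["rotation"],scalar_first=True)
def pt(px,z):
    v=np.array([(px[0]-f["cx"])/f["fx"],(px[1]-f["cy"])/f["fy"]]); t=np.hypot(*v)
    d=r.apply([*(v/t*np.sin(t)),np.cos(t)]); return f["origin"]+d*(z-f["origin"][2])/d[2]-C
p=pt((259,275.5),.004); a,l=p@u-.085,p@np.cross(Z,u); t=pt((259,240),.11)@u
print("corner shift",a,l,"top",t)
if np.hypot(a,l)<.015: print(ctrl.hand_in(), ctrl.observe()["time"])
```

```text
corner shift 0.002451501697884148 0.0001856492433260584 top 0.0008891785867446498
the job is handed in; nothing more can be done
the job is handed in; nothing more can be done
```

The large stop now stands on its short leg with the long leg upright, about 2.5 mm from where its corner started; I let go of it, saw no sign that anything else had moved, and handed the job in at around 19–20 s on the robot's clock.

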